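# Set the print-air regulator and slide its lock over the knob

## Robot

A 6-joint arm with a two-finger parallel gripper is mounted at the origin on the work surface. World frame = base frame: x ahead of the robot, y to its left, z up, the work surface at z = 0. Lengths are in m, angles in rad, forces in N, time in s.
With the tool pointing down it reaches from about 0.375 to 0.925 m from the base axis. Payload 5.7 kg.
Tool frame: the origin (TCP) lies between the finger pads, 19 mm behind the fingertips; this is the grasp point; z points along the fingers, y is the line along which they close (so a half turn about z gives the same grasp; the last joint's range is limited). The gripper opens to 85 mm and grips with 20 to 120 N. Pads are 22 mm wide; open, the fingers measure 114 mm over their backs; the gripper's body (76 mm by 85 mm) begins 54 mm behind the grasp point. The pads swing forward as they close: fully open they stand 13 mm farther back than shut.
Start: joints at [0.986, 0.359, 1.51, -0, 1.272, -0.115], TCP at [0.272, 0.535, 0.25] pointing down, gripper open.
Joint ranges: [-2.97, 2.97], [-1.01, 2.36], [0.21, 2.38], [-0.96, 4.11], [0.2, 2.71], [-2.98, 2.98]. Speed limits (rad/s): [2.39, 2.39, 3.14, 3.14, 3.14, 3.14].

## Interface

Orientations are given as a unit quaternion [w, x, y, z].
In Python, from rig import ctrl gives the robot as it stands. The module is installed in compiled form; this text tells all that it offers.
- The arm moves only by the tool carry_out, never from a script. Its argument "rows" is a list of rows, each a list of 7 numbers: the shift along the world's x, y, z in m, then the turn, a rotation vector about the world's x, y, z in rad, then the opening, from 0 (shut) to 1 (fully open). In form: [[x, y, z, wx, wy, wz, claw], ...]. A call has 1 to 12 rows; each row is the pose to reach, as a shift and turn from the pose commanded when the call began; what a row does not reach only later rows make up. A row lasts 1/8 s, in which the tool goes at most 62.5 mm and 10.7 degrees, less where a joint would pass 70% of its speed; a pose out of reach is approached as far as the arm can. A call with a gripper value outside its range is refused whole. The fingers move at their own pace and stop on an object; the grip force is fixed at half the most. Time passes only in rows, so rows that repeat a pose let the fingers close. It gives the time, the measured TCP pose, the force, the opening and the grip force at its end, in the units of the state.
- ctrl.get_state(): the state, without advancing time (a new reading comes with each control period).
- ctrl.read_camera(name): name is "side" or "top" or "wrist"; returns the picture (400x640x3 uint8, red, green, blue); there is no depth.
- ctrl.get_calibration(name): a dict with "K" (3x3 intrinsics, pixels), "k1" (the pictures are not rectified: a ray, as slopes to the right and down, at radius r is drawn at 1 + k1 r^2 times it, then the intrinsics apply), "cam_to_world" (4x4, takes a point from camera to world coordinates); the wrist camera has in their place "T_tool_cam" (4x4, takes a point from camera to tool coordinates, whose origin is the TCP and whose axes are the flange's). Camera axes: x right, y down, z forward; pixel columns grow to the right and rows downward; lengths in m; the calibration is good to about 2 mm. A picture is of the moment at which its call begins: read the wrist's pose just before it. get_calibration takes no time and is no camera call.
- ctrl.hand_in(): hands the job in; it is judged then, once.
Trained networks look in the newest picture that a camera, given by its name, has taken for a name from the list of things; names that differ only in an ending like _2 or _b are one class to them, and where a whole thing is asked for, a point or a joint stands for the part that bears it (a point fixed in the world has none). Each returns a list of dicts, best first, with "p" (0 to 1); they miss things now and then, are a little off and sometimes report something else, mostly with a low value. They report only what shows in the picture. A call takes as long as a camera call.
- ctrl.search_frame(query, camera): "bbox" ([centre column, centre row, width, height] in pixels, round what is visible of it).
- ctrl.trace(query, camera): "pixels" (400x640 bool, what is visible of it) and "bbox" ([centre column, centre row, width, height] in pixels, round what is visible of it).
- ctrl.spot_point(query, camera): "pixel" ([column, row] in pixels: a listed point, or the origin of a listed thing).
The state is a dict: "time_s": time; "q": joint angles; "qvel": joint speeds; "effort": joint torques, N m; "ee_pos": TCP position; "orientation": TCP orientation; "ft_force": force on the tool from outside, world axes, zero at the start; "torque": the same for the moment, N m; "grip_width": opening from 0.0 (shut) to 1.0 (fully open); "gripper_force": force on a finger pad.
Only numpy, scipy, OpenCV 4.12 (cv2) and the standard library are available. Lean on these libraries where they do the work, as an engineer would, in place of code of your own. Each camera call takes 0.05 s, during which the arm holds its last target. There are 200 camera calls.

## Task

On the sloping console, turn the black bar-shaped regulator knob clockwise until its pointed end, let go (it springs back a little), rests exactly on the dark steel arrowhead mark, the one across the knob from the lock. Then slide the steel fork lock fully home over the knob's blunt end and let go; if it strikes the knob and stops short, do not force it but draw it back and correct the knob. Leave everything else standing where it is.

Things in the scene. Friction and masses are not known exactly. Their poses are not given: they have to be found in the camera images.
- console: the regulator console, a fixed white wedge-shaped housing, 200 mm deep (x) by 260 mm wide (y); its top face slopes up away from the robot at 30 degrees (about 57 mm high at the front, 173 mm at the back); origin at the centre of its underside. It does not move when pushed
- panel: the console's sloping face, fixed; origin where the knob's axis meets it; z square out of the face (30 degrees from vertical, leaning to the robot), x straight up the slope, y across the face to the left, towards the lock. From the axis the face reaches 70 mm to -y, 190 mm to +y and 115 mm up and down the slope. Work with the tool square to it, so tilted 30 degrees
- mark (a point): tip of the raised dark steel arrowhead (12 mm wide, 5 mm high) on the face, 47 mm from the knob's axis on the -y side of the panel; axes as panel
- knob (a joint): setting of the knob (its disc), rad, clockwise positive looking onto the face: 0 when its pointed end, let go, points to the lock (+y of the panel), pi/2 up the slope, 3.14 exactly on the mark (-y); range 0 to 4.6. Stiff (about 0.12 N m), stays where it is left. Starts at about 0.4 to 1.2, so it needs at least two grasps
- knob_grip (a point): on the knob's axis, 42 mm out from the face: a TCP place to grip. The knob is a black disc, 72 mm across, 7 mm high, with an upright flat-sided black bar 16 mm thick, 6 to 48 mm out from the face; from the axis its pointed end reaches 42 mm, its blunt end 32 mm; a thin metal line on top runs to the pointed end. y along the bar to the pointed end, z out of the face
- bar: the knob's bar, sprung on the disc: while turned against the stiffness it runs 0.1 to 0.2 rad ahead of the disc, and when let go it springs back in line with the disc. So what counts is where it rests after letting go. Origin on the axis at the face, y along the bar to its pointed end, z out of the face
- knob_nose (a point): top of the knob's pointed end, 42 mm from the axis, 42 mm out from the face; axes as knob_grip
- lock_tab (a point): centre of the lock's tab, 42 mm out from the face; moves with the lock: 106 mm from the knob's axis when drawn back, 50 mm when home; axes as panel. The tab is an upright steel block, 30 mm (panel x) by 24 mm (panel y), top 50 mm out from the face: pinch it across panel x, or push its outer (+y) side
- lock: the steel fork lock; axes as panel, origin at the panel's when drawn back (start). It slides 56 mm to -y to its stop, about 4 N of friction, stays where left. Two prongs (8 to 18 mm out, tips 48 mm to +y of its origin, 46 mm long) leave a 19.5 mm gap that takes the 16 mm bar only if in line with the lock's travel within about 0.06 rad; else they strike it. The pointed end is too long to go in
- stage: fixed aluminium plate stage, 180 x 200 x 48 mm; origin at the centre of its underside; left or right of the console
- wellplate: low white multiwell plate, 86 x 128 x 14 mm, lying on the stage; origin at the centre of its underside
- jar: amber jar, 56 mm across, 75 mm tall, standing between the console and the stage or beside the console; origin at the centre of its underside
- beaker: open glass beaker, 64 mm across the rim, 75 mm tall, beside the console on its lock side; origin at the centre of its underside
- dishes: stack of three flat dishes, 90 mm across, 45 mm tall; origin at the centre of its underside
- tipbox: grey pipette-tip box, 82 x 117 x 62 mm; origin at the centre of its underside
- rack: white tube rack, 60 x 160 mm, 82 mm tall with tubes, behind the console; origin at the centre of its underside
- spatula: steel spatula lying on the table, 190 mm long; origin near its middle

How it is judged:
On the way, in this order (a step that is already met when the one before it is completed fails the run):
1. the knob's setting is on the mark (within 0.08 rad) while the lock is still drawn back (within 15 mm) (value of joint knob between 3.0616 and 3.2216 rad and y of lock_tab in the frame of panel above 0.091 m), for 0.3 s.
2. the lock is fully home over the knob (within 4 mm of its stop) (y of lock_tab in the frame of panel below 0.054 m), for 0.2 s.
At the end, for the whole second after the job is handed in: The knob is set on the mark within 0.08 rad (joint knob 3.06 to 3.22), the lock is home over its blunt end (tab no more than 54 mm from the knob's axis; 50 mm at the stop) and at rest, and the robot has let go (value of joint knob between 3.0616 and 3.2216 rad and y of lock_tab in the frame of panel below 0.054 m and linear speed of lock below 0.01 m/s); the robot touches nothing.
It fails at once if the lock is forced hard against the knob's bar (over 30 N) (contact force between lock and bar above 30 N).
It fails at once if another thing on the table or stage is shifted by more than 30 mm or knocked over (distance of any of wellplate, jar, beaker, dishes, tipbox, rack, spatula from where it was at the start of the episode above 0.03 m or angle between any of wellplate, jar, beaker, dishes, tipbox, rack's own z axis and vertical above 0.5 rad).
It also fails if it takes over 70 s, if anything falls off the work surface, if the arm or the gripper's body presses on something with over 40 N, if the wrist force passes 120 N, or if a joint passes its speed limit or range.

## Working session

There is one attempt and no reset: what is moved stays moved. The work goes in short steps, Python scripts to look and compute and a tool call to move; the robot and the scene stay as the last step left them, time stands still between calls to the robot, and variables do not carry over. Pictures are saved under pics/ and viewed, at most 10 in all, crops included, and the job is handed in when it is done.

Besides the shell and the picture viewer there is one more tool, called after "Request:" by a JSON object that holds its "method" and its "body", one argument or row to a line. carry_out: Moves the arm, as the interface text tells. Its arguments: {"type":"object","properties":{"rows":{"type":"array","items":{"type":"array","items":{"type":"number"}}}},"required":["rows"]}

```bash
mkdir -p pics; python3 - <<'E'
from rig import ctrl
import cv2,numpy as np
s=ctrl.get_state();print(s['time_s'],s['ee_pos'],s['orientation'],s['grip_width'])
ims=[]
for c in ['side','top']:
    im=ctrl.read_camera(c);ims.append(im)
    k=ctrl.get_calibration(c);print(c,np.round(k['K'],1).tolist(),k['k1'],np.round(k['cam_to_world'],4).tolist())
    for q in ['console','panel','mark','knob_grip','knob_nose','lock_tab','jar','beaker']:
        r=ctrl.spot_point(q,c);print(q,[(np.round(d['pixel'],1).tolist(),round(d['p'],2)) for d in r[:2]])
print(ctrl.get_calibration('wrist'))
cv2.imwrite('pics/a.png',cv2.resize(cv2.vconcat(ims)[:,:,::-1],(480,600)))
cv2.imwrite('pics/top.png',ims[1][:,:,::-1])
E
```

```text
0.0 [0.27128586 0.53446189 0.24916887] [-3.08837571e-04  2.32746303e-01  9.72537071e-01 -8.41798315e-04] 0.9988548806855522
side [[374.4, 0.0, 320.6], [0.0, 374.4, 197.0], [0.0, 0.0, 1.0]] -0.017152267426782133 [[0.9098, -0.3119, 0.2738, 0.1837], [-0.415, -0.687, 0.5965, -0.7719], [0.002, -0.6563, -0.7545, 1.1241], [0.0, 0.0, 0.0, 1.0]]
console [([305.2, 181.4], 0.68)]
panel [([309.8, 172.7], 0.65)]
mark [([315.1, 179.3], 0.6), ([316.6, 175.0], 0.19)]
knob_grip [([304.7, 164.3], 0.45)]
knob_nose [([308.5, 153.7], 0.65), ([367.6, 256.8], 0.63)]
lock_tab [([292.9, 149.1], 0.6)]
jar [([317.4, 212.0], 0.58)]
beaker [([297.2, 148.6], 0.58), ([369.1, 261.1], 0.37)]
top [[519.2, 0.0, 320.9], [0.0, 519.2, 200.6], [0.0, 0.0, 1.0]] -0.010494507344525204 [[0.0192, -0.9926, 0.1203, 0.3598], [-0.9998, -0.02, -0.0061, 0.016], [0.0084, -0.1202, -0.9927, 1.5949], [0.0, 0.0, 0.0, 1.0]]
console [([251.7, 196.2], 0.75)]
panel [([268.1, 189.5], 0.72)]
mark [([285.6, 186.4], 0.78)]
knob_grip [([266.8, 190.1], 0.79)]
knob_nose [([259.6, 181.6], 0.76), ([180.7, 262.1], 0.61)]
lock_tab [([231.5, 194.4], 0.72)]
jar [([309.7, 204.1], 0.85)]
beaker [([185.2, 177.8], 0.78), ([181.4, 263.1], 0.74)]
{'K': array([[283.53550139,   0.        , 317.6303331 ],
       [  0.        , 283.53550139, 205.60946251],
       [  0.        ,   0.        ,   1.        ]]), 'k1': -0.04286792472732181, 'T_tool_cam': array([[ 1.57286846e-03, -9.45244043e-01, -3.26360575e-01,
         8.41137701e-02],
       [ 9.99998541e-01,  1.26932188e-03,  1.14305234e-03,
        -1.23519236e-04],
       [-6.66206796e-04, -3.26361897e-01,  9.45244661e-01,
        -1.24097735e-01],
       [ 0.00000000e+00,  0.00000000e+00,  0.00000000e+00,
         1.00000000e+00]])}
```

View pics/top.png

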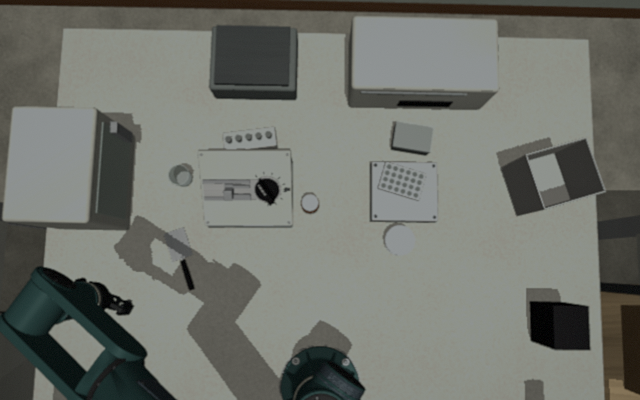

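View pics/a.png

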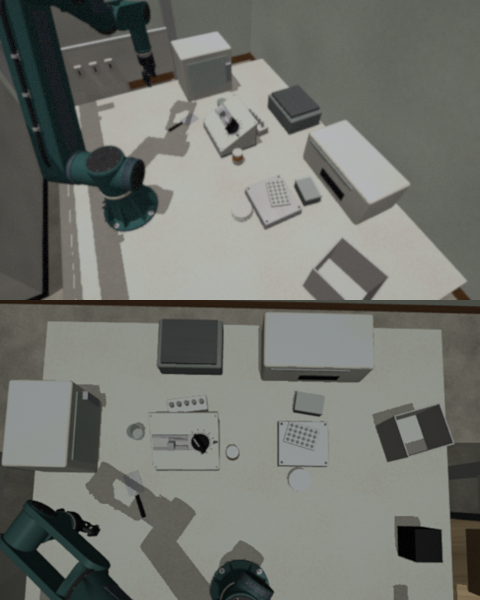

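The top view shows the console with the knob at about (266,190), its nose pointing up-left, the lock tab at about (231,194), the beaker to its left at (180,177) and the jar to its right at (310,203). The side view agrees. Next I'll fit the console pose.

```bash
cat > h.py <<'E'
import numpy as np
from rig import ctrl
from scipy.optimize import least_squares
from scipy.spatial.transform import Rotation as R
C={c:ctrl.get_calibration(c) for c in ['side','top','wrist']}
def T_wc(c,s=None):
    if c!='wrist': return C[c]['cam_to_world']
    T=np.eye(4); q=s['orientation']; T[:3,:3]=R.from_quat([q[1],q[2],q[3],q[0]]).as_matrix(); T[:3,3]=s['ee_pos']
    return T@C[c]['T_tool_cam']
def proj(c,p,T):
    v=T[:3,:3].T@(np.asarray(p)-T[:3,3]); a=v[:2]/v[2]; a=a*(1+C[c]['k1']*(a@a))
    return C[c]['K'][:2,:2]@a+C[c]['K'][:2,2]
def panel(x,y,yaw,dz=0):
    """axis foot world pos and rotation"""
    Rp=(R.from_euler('z',yaw)*R.from_euler('y',-30,degrees=True)).as_matrix()
    return np.array([x,y,.115+dz]),Rp
def pt(name,P,th,lock=.106):
    o,Rp=P; d=np.array([np.sin(th),np.cos(th),0])
    l={'panel':[0,0,0],'mark':[0,-.047,.005],'knob_grip':[0,0,.042],'knob_nose':d*.042+[0,0,.042],'lock_tab':[0,lock,.042]}
    if name=='console': return o+Rp@[0,0,0]+R.from_euler('z',np.arctan2(Rp[1,1],Rp[0,1])-np.pi/2).as_matrix()@[0,.06,-.115]
    return o+Rp@np.array(l[name])
def fit(obs,th0=.8,lock=.106,x0=(.5,.1,0)):
    # obs: (cam,T,name,pixel,weight)
    def f(v): return np.concatenate([(proj(c,pt(n,panel(*v[:3]),v[3],lock),T)-px)*w for c,T,n,px,w in obs])
    r=least_squares(f,[*x0,th0],loss='soft_l1',f_scale=2)
    return r.x,f(r.x).reshape(-1,2)
E
python3 - <<'E'
from h import *
t=dict(console=[251.7,196.2],panel=[268.1,189.5],mark=[285.6,186.4],knob_grip=[266.8,190.1],knob_nose=[259.6,181.6],lock_tab=[231.5,194.4])
s=dict(console=[305.2,181.4],panel=[309.8,172.7],mark=[315.1,179.3],knob_grip=[304.7,164.3],knob_nose=[308.5,153.7],lock_tab=[292.9,149.1])
obs=[('top',T_wc('top'),n,np.array(p),1) for n,p in t.items()]
v,r=fit(obs);print(v,r.round(1).tolist())
obs+=[('side',T_wc('side'),n,np.array(p),.6) for n,p in s.items()]
v,r=fit(obs);print(v,r.round(1).tolist())
P=panel(*v[:3])
for n in ['knob_grip','knob_nose','lock_tab','mark']:print(n,pt(n,P,v[3]).round(4))
# hover pose: tool z=-panel z, 200 mm out, tool y horizontal
E
```

```text
[0.57452199 0.15837467 0.09474857 1.0752602 ] [[0.9, -2.0], [0.5, -2.1], [-0.8, 0.4], [1.1, 2.8], [-0.3, -0.5], [-1.4, 1.3]]
[0.57284575 0.15889045 0.08154583 1.06118597] [[0.7, -1.7], [0.3, -1.5], [-1.0, 1.2], [0.8, 3.4], [-0.6, 0.1], [-1.8, 1.4], [-0.0, 0.3], [1.1, -1.0], [1.1, -0.6], [1.0, 1.1], [1.7, 1.6], [0.5, 0.2]]
knob_grip [0.5519 0.1572 0.1514]
knob_nose [0.5819 0.1802 0.1697]
lock_tab [0.5433 0.2628 0.1514]
mark [0.5742 0.1118 0.1193]
```

```bash
cat >> h.py <<'E'
def goal(P,th,p,flip=1):
    """tool pose: z into face, y across the bar; p = TCP in panel coords; prints shift+rotvec from now"""
    s=ctrl.get_state(); q=s['orientation']; R0=R.from_quat([q[1],q[2],q[3],q[0]])
    a=np.pi-th if flip==1 else -th
    y=np.array([np.cos(a),np.sin(a),0]); z=np.array([0,0,-1.]); x=np.cross(y,z)
    Rt=R.from_matrix(P[1]@np.stack([x,y,z],1))
    rv=(Rt*R0.inv()).as_rotvec(); d=P[0]+P[1]@np.array(p)-s['ee_pos']
    print('t',round(s['time_s'],2),'ROW',d.round(4).tolist(),rv.round(4).tolist(),'grip',round(s['grip_width'],2),'q',np.round(s['q'],2).tolist())
def where(P):
    s=ctrl.get_state(); q=s['orientation']; Rt=P[1].T@R.from_quat([q[1],q[2],q[3],q[0]]).as_matrix()
    print('panel tcp',(P[1].T@(s['ee_pos']-P[0])).round(4),'th_tool',round((np.pi-np.arctan2(Rt[1,1],Rt[0,1]))%(2*np.pi),3),'tilt',np.round(Rt[:2,2],3),'F',s['ft_force'].round(1),'tau',s['torque'].round(2),'t',s['time_s'],'grip',round(s['grip_width'],3),s['gripper_force'])
E
python3 - <<'E'
from h import *
P=panel(.5728,.1589,.0815)
goal(P,1.06,[-.01,0.02,.17])
E
```

```text
t 0.9 ROW [0.2062, -0.3637, 0.0073] [-0.2382, -0.4941, 1.0368] grip 1.0 q [0.99, 0.36, 1.51, 0.0, 1.27, -0.12]
```

Request:
{"method": "carry_out", "body": {
  "rows": [
    [0.206,-0.364,0.007,-0.238,-0.494,1.037,1],
    [0.206,-0.364,0.007,-0.238,-0.494,1.037,1],
    [0.206,-0.364,0.007,-0.238,-0.494,1.037,1],
    [0.206,-0.364,0.007,-0.238,-0.494,1.037,1],
    [0.206,-0.364,0.007,-0.238,-0.494,1.037,1],
    [0.206,-0.364,0.007,-0.238,-0.494,1.037,1],
    [0.206,-0.364,0.007,-0.238,-0.494,1.037,1],
    [0.206,-0.364,0.007,-0.238,-0.494,1.037,1],
    [0.206,-0.364,0.007,-0.238,-0.494,1.037,1],
    [0.206,-0.364,0.007,-0.238,-0.494,1.037,1]
  ]
}}

```text
time_s: 2.15
ee_pos: [0.4775, 0.1714, 0.2571]
orientation: [0.253, -0.282, 0.924, -0.055]
ft_force: [-0.7, -0.5, -0.8]
grip_width: 0.995
gripper_force: 0.0
```

```bash
cat > look.py <<'E'
from h import *
import cv2,sys
def look(name,th0,lock=.106,x0=(.5728,.1589,.0815),fixed=False):
    s=ctrl.get_state(); im=ctrl.read_camera('wrist'); T=T_wc('wrist',s)
    obs=[]
    for q in ['panel','mark','knob_grip','knob_nose','lock_tab']:
        r=ctrl.spot_point(q,'wrist')
        if r and r[0]['p']>.3: obs.append(('wrist',T,q,np.array(r[0]['pixel']),1)); print(q,np.round(r[0]['pixel'],1),round(r[0]['p'],2))
    v,r=fit(obs,th0,lock,x0); print('fit',v.round(4),r.round(1).tolist())
    P=panel(*v[:3])
    for n in ['panel','mark','knob_grip','knob_nose','lock_tab']:
        u=proj('wrist',pt(n,P,v[3],lock),T)
        cv2.circle(im,tuple(int(round(a)) for a in u),2,(255,0,0),-1)
    cv2.imwrite('pics/%s.png'%name,im[:,:,::-1])
    return v,P
E
python3 - <<'E'
from look import *
v,P=look('w1',1.06); where(P); print(np.round(ctrl.get_state()['q'],2))
E
```

```text
panel [302.3 191.8] 0.76
mark [262.1 168.8] 0.93
knob_grip [302.6 202.6] 0.61
knob_nose [299.  246.8] 0.71
lock_tab [390.9 254.6] 0.85
fit [0.57   0.1651 0.0296 1.0829] [[0.1, -1.0], [0.9, 0.5], [-1.4, 1.3], [0.1, -2.8], [0.3, 0.7]]
panel tcp [-0.0089  0.0093  0.1691] th_tool 1.014 tilt [-0.001  0.027] F [0.4 0.9 0.3] tau [-0.03  0.28  0.01] t 2.45 grip 1.003 0.0
[ 0.28  0.02  2.07 -0.19  0.54 -1.75]
```

View pics/w1.png

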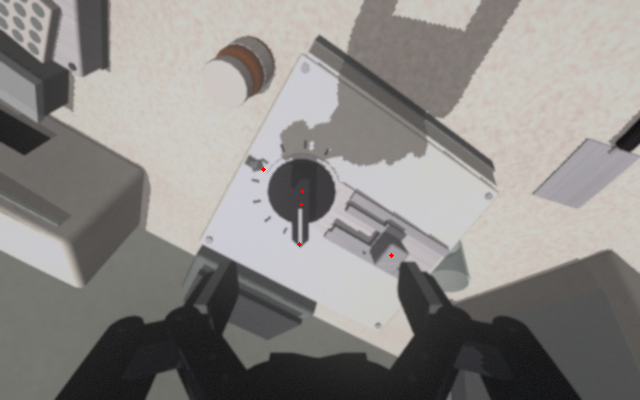

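The wrist view shows the knob at about (301,203), nose at (299,246), mark at (263,169) and lock tab at (391,253). The fitted points land on all of them.

```bash
python3 - <<'E'
from h import *
P=panel(.570,.1645,.032)
goal(P,1.08,[0,0,.10]);goal(P,1.08,[0,0,.042])
E
```

```text
t 2.45 ROW [0.0426, -0.0088, -0.0553] [0.0098, 0.0003, -0.0683] grip 1.0 q [0.28, 0.02, 2.07, -0.19, 0.54, -1.75]
t 2.45 ROW [0.0716, -0.0078, -0.1056] [0.0098, 0.0003, -0.0683] grip 1.0 q [0.28, 0.02, 2.07, -0.19, 0.54, -1.75]
```

Request:
{"method": "carry_out", "body": {
  "rows": [
    [0.043,-0.009,-0.055,0.01,0,-0.068,1],
    [0.043,-0.009,-0.055,0.01,0,-0.068,1],
    [0.057,-0.0085,-0.08,0.01,0,-0.068,1],
    [0.072,-0.008,-0.106,0.01,0,-0.068,1],
    [0.072,-0.008,-0.106,0.01,0,-0.068,0.5],
    [0.072,-0.008,-0.106,0.01,0,-0.068,0.2],
    [0.072,-0.008,-0.106,0.01,0,-0.068,0],
    [0.072,-0.008,-0.106,0.01,0,-0.068,0],
    [0.072,-0.008,-0.106,0.01,0,-0.068,0],
    [0.072,-0.008,-0.106,0.01,0,-0.068,0]
  ]
}}

```text
time_s: 3.7
ee_pos: [0.5496, 0.1634, 0.1523]
orientation: [0.253, -0.249, 0.933, -0.059]
ft_force: [-5.5, 1.9, 8.1]
grip_width: 0.175
gripper_force: 60.8
```

```bash
python3 - <<'E'
from h import *
P=panel(.570,.1645,.032); where(P)
for t in [1.4,1.7,2.0,2.3,2.6,2.9,3.2,3.28]: goal(P,t,[0,0,.042])
E
```

```text
panel tcp [ 0.001  -0.0004  0.0426] th_tool 1.081 tilt [0.003 0.   ] F [-5.5  1.9  8.1] tau [0.2  0.35 0.17] t 3.7 grip 0.175 60.76780378818512
t 3.7 ROW [-0.0006, 0.0004, -0.001] [0.1595, 0.0078, -0.2766] grip 0.17 q [0.23, 0.3, 2.08, -0.39, 0.26, -1.51]
t 3.7 ROW [-0.0006, 0.0004, -0.001] [0.3097, 0.0126, -0.5362] grip 0.17 q [0.23, 0.3, 2.08, -0.39, 0.26, -1.51]
t 3.7 ROW [-0.0006, 0.0004, -0.001] [0.46, 0.0174, -0.7958] grip 0.17 q [0.23, 0.3, 2.08, -0.39, 0.26, -1.51]
t 3.7 ROW [-0.0006, 0.0004, -0.001] [0.6103, 0.0221, -1.0554] grip 0.17 q [0.23, 0.3, 2.08, -0.39, 0.26, -1.51]
t 3.7 ROW [-0.0006, 0.0004, -0.001] [0.7606, 0.0268, -1.315] grip 0.17 q [0.23, 0.3, 2.08, -0.39, 0.26, -1.51]
t 3.7 ROW [-0.0006, 0.0004, -0.001] [0.9109, 0.0314, -1.5746] grip 0.17 q [0.23, 0.3, 2.08, -0.39, 0.26, -1.51]
t 3.7 ROW [-0.0006, 0.0004, -0.001] [1.0612, 0.036, -1.8342] grip 0.17 q [0.23, 0.3, 2.08, -0.39, 0.26, -1.51]
t 3.7 ROW [-0.0006, 0.0004, -0.001] [1.1013, 0.0372, -1.9034] grip 0.17 q [0.23, 0.3, 2.08, -0.39, 0.26, -1.51]
```

Request:
{"method": "carry_out", "body": {
  "rows": [
    [0,0,0,0.083,0.003,-0.143,0],
    [0,0,0,0.166,0.006,-0.286,0],
    [0,0,0,0.248,0.009,-0.43,0],
    [0,0,0,0.331,0.012,-0.573,0],
    [0,0,0,0.414,0.015,-0.716,0],
    [0,0,0,0.497,0.018,-0.859,0],
    [0,0,0,0.58,0.02,-1.002,0],
    [0,0,0,0.662,0.023,-1.145,0],
    [0,0,0,0.745,0.026,-1.289,0],
    [0,0,0,0.828,0.029,-1.432,0],
    [0,0,0,0.911,0.031,-1.575,0],
    [0,0,0,0.911,0.031,-1.575,0]
  ]
}}

```text
time_s: 5.2
ee_pos: [0.5493, 0.1628, 0.1521]
orientation: [0.201, 0.584, 0.769, 0.164]
ft_force: [-5.9, -3.0, 9.5]
grip_width: 0.178
gripper_force: 60.9
```

```bash
python3 - <<'E'
from h import *
P=panel(.570,.1645,.032); where(P); print(np.round(ctrl.get_state()['q'],2))
for t in [3.1,3.2,3.28]: goal(P,t,[0,0,.042])
E
```

```text
panel tcp [ 0.0006 -0.0011  0.0425] th_tool 2.902 tilt [0.001 0.002] F [-5.9 -3.   9.5] tau [-0.57  0.23 -0.18] t 5.2 grip 0.178 60.91704726219177
[ 0.23  0.3   2.08 -0.38  0.26  0.3 ]
t 5.2 ROW [-0.0003, 0.0011, -0.0008] [0.0976, 0.0044, -0.1723] grip 0.18 q [0.23, 0.3, 2.08, -0.38, 0.26, 0.3]
t 5.2 ROW [-0.0003, 0.0011, -0.0008] [0.1476, 0.006, -0.2589] grip 0.18 q [0.23, 0.3, 2.08, -0.38, 0.26, 0.3]
t 5.2 ROW [-0.0003, 0.0011, -0.0008] [0.1876, 0.0074, -0.3282] grip 0.18 q [0.23, 0.3, 2.08, -0.38, 0.26, 0.3]
```

Request:
{"method": "carry_out", "body": {
  "rows": [
    [0,0.001,0,0.07,0.003,-0.13,0],
    [0,0.001,0,0.148,0.006,-0.259,0],
    [0,0.001,0,0.148,0.006,-0.259,0],
    [0,0.001,0,0.148,0.006,-0.259,0.3],
    [0,0.001,0,0.148,0.006,-0.259,0.7],
    [0,0.001,0,0.148,0.006,-0.259,1],
    [0,0.001,0,0.148,0.006,-0.259,1],
    [-0.03,0,0.052,0.148,0.006,-0.259,1],
    [-0.06,-0.001,0.104,0.148,0.006,-0.259,1],
    [-0.065,-0.001,0.112,0.148,0.006,-0.259,1],
    [-0.065,-0.001,0.112,0.148,0.006,-0.259,1]
  ]
}}

```text
time_s: 6.58
ee_pos: [0.4848, 0.1621, 0.2636]
orientation: [0.174, 0.691, 0.674, 0.192]
ft_force: [0.5, 0.9, 0.0]
grip_width: 0.997
gripper_force: 0.0
```

```bash
python3 - <<'E'
from look import *
v,P=look('w2',3.05,x0=(.57,.1645,.032)); where(P)
E
```

```text
panel [319.9 189.9] 0.91
mark [319.6 234.3] 0.74
knob_grip [322.  203.2] 0.58
lock_tab [314.1  81.4] 0.58
fit [0.5732 0.164  0.0156 3.05  ] [[-0.5, 1.0], [1.5, -1.9], [-2.3, -0.5], [0.6, 0.7]]
panel tcp [-0.0036 -0.0009  0.1712] th_tool 3.185 tilt [-0.004  0.008] F [ 0.2 -0.2 -0.9] tau [-0.    0.21 -0.  ] t 6.875 grip 1.002 0.0
```

View pics/w2.png

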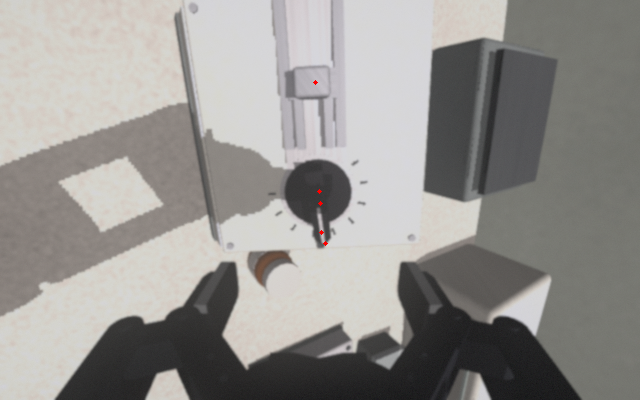

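The nose is just short of the mark: the metal line runs from (318,207) to about (324,244), while the lock points to (315,82). I'll zoom in to measure the angle precisely.

```bash
python3 - <<'E'
import cv2
im=cv2.imread('pics/w2.png')
cv2.imwrite('pics/c2.png',cv2.resize(im[145:260,260:380],None,fx=5,fy=5,interpolation=cv2.INTER_CUBIC))
E
```

```text
(no output)
```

View pics/c2.png

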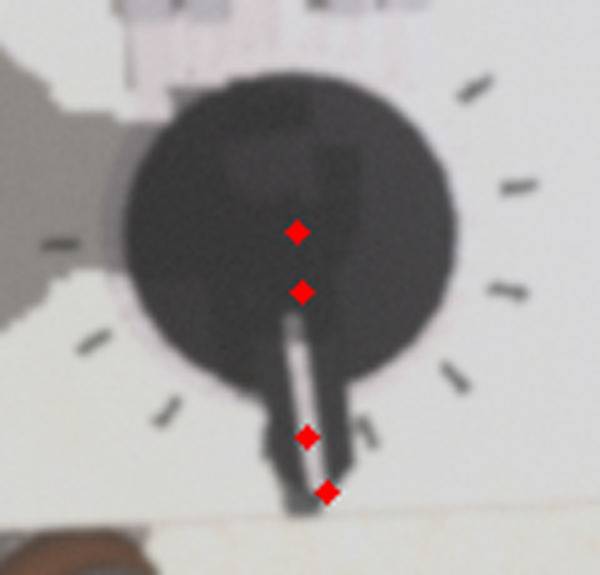

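```bash
cat >> h.py <<'E'
def unproj(uv,P,h,T):
    K=C['wrist']['K'];k1=C['wrist']['k1']
    d=(np.asarray(uv,float)-K[:2,2])/K[0,0]; a=d.copy()
    for _ in range(8): a=d/(1+k1*(a@a))
    w=T[:3,:3]@np.array([*a,1]); n=P[1][:,2]; t=(n@(P[0]-T[:3,3])+h)/(n@w)
    return P[1].T@(T[:3,3]+t*w-P[0])
E
python3 - <<'E'
from h import *
P=panel(.572,.164,.025); T=T_wc('wrist',ctrl.get_state())
for n,uv,h in [('line a',(318.4,209),.048),('line b',(323.2,243),.048),('scr',(193.5,8),0),('scr',(230,245.5),0),('scr',(411.5,238),0),
 ('near top',(182,10),0),('near bot',(219,246),0),('far top',(434,0),0),('far bot',(415,242),0),('disc l',(285,190.5),.007),('disc r',(351.2,192),.007),('disc top',(319,159.5),.007),('tab',(315,82),.05),
 ('tick l',(272,193.6),0),('tick r',(364,182.4),0),('marktip',(320.5,247),.003),('tabL',(294,68),.05),('tabR',(327,67),.05)]:
    print(n,(1000*unproj(uv,P,h,T)).round(1)[:2])
E
```

```text
line a [-2.2 -3.7]
line b [  0.7 -38.7]
scr [-107.3  179. ]
scr [-107.9  -60.5]
scr [101.9 -61.2]
near top [-118.3  178.3]
near bot [-120.9  -60.6]
far top [111.1 174.1]
far bot [106.3 -66.5]
disc l [-37.2   4.2]
disc r [32.5 -0.9]
disc top [ 0.3 35.1]
tab [  0.4 104.8]
tick l [-52.5  -0.5]
tick r [47.1  7.1]
marktip [ -2.9 -65.8]
tabL [-15.7 116. ]
tabR [ 10.4 115.4]
```

The setting is about 3.06 and needs another 0.08 or so. I'll regrasp at 3.06, turn to about 3.275 and release.

```bash
python3 - <<'E'
from h import *
P=panel(.5700,.164,.025); where(P)
goal(P,3.06,[0,0,.10]);goal(P,3.06,[0,0,.042]);goal(P,3.275,[0,0,.042]);goal(P,3.275,[0,0,.17])
E
```

```text
panel tcp [-9.000e-04 -1.000e-04  1.696e-01] th_tool 3.193 tilt [-0.004  0.004] F [ 0.2 -0.2 -0.9] tau [-0.    0.21 -0.  ] t 6.875 grip 1.002 0.0
t 6.88 ROW [0.0355, 0.001, -0.0598] [-0.0693, -0.0056, 0.1134] grip 1.0 q [0.27, 0.02, 2.05, -0.22, 0.57, 0.45]
t 6.88 ROW [0.0645, 0.0018, -0.1101] [-0.0693, -0.0056, 0.1134] grip 1.0 q [0.27, 0.02, 2.05, -0.22, 0.57, 0.45]
t 6.88 ROW [0.0645, 0.0018, -0.1101] [0.0378, -0.0025, -0.073] grip 1.0 q [0.27, 0.02, 2.05, -0.22, 0.57, 0.45]
t 6.88 ROW [0.0005, 0.0002, 0.0008] [0.0378, -0.0025, -0.073] grip 1.0 q [0.27, 0.02, 2.05, -0.22, 0.57, 0.45]
```

Request:
{"method": "carry_out", "body": {
  "rows": [
    [0.035,0.001,-0.06,-0.069,-0.006,0.113,1],
    [0.05,0.001,-0.085,-0.069,-0.006,0.113,1],
    [0.0645,0.002,-0.11,-0.069,-0.006,0.113,1],
    [0.0645,0.002,-0.11,-0.069,-0.006,0.113,1],
    [0.0645,0.002,-0.11,-0.069,-0.006,0.113,0.4],
    [0.0645,0.002,-0.11,-0.069,-0.006,0.113,0],
    [0.0645,0.002,-0.11,-0.069,-0.006,0.113,0],
    [0.0645,0.002,-0.11,-0.069,-0.006,0.113,0],
    [0.0645,0.002,-0.11,-0.069,-0.006,0.113,0],
    [0.0645,0.002,-0.11,-0.015,-0.004,0.02,0],
    [0.0645,0.002,-0.11,0.038,-0.002,-0.073,0],
    [0.0645,0.002,-0.11,0.038,-0.002,-0.073,0]
  ]
}}

```text
time_s: 8.38
ee_pos: [0.5486, 0.164, 0.1537]
orientation: [0.168, 0.719, 0.645, 0.198]
ft_force: [-5.8, -0.4, 7.0]
grip_width: 0.175
gripper_force: 60.9
```

```bash
python3 - <<'E'
from h import *
P=panel(.5700,.164,.025); where(P)
goal(P,3.275,[0,0,.042]);goal(P,3.14,[0,0,.17])
E
```

```text
panel tcp [0.0008 0.0005 0.0442] th_tool 3.276 tilt [0.003 0.001] F [-5.8 -0.4  7. ] tau [-0.1   0.31  0.05] t 8.375 grip 0.175 60.91106414794922
t 8.38 ROW [0.0004, -0.0005, -0.0024] [-0.0011, 0.0028, 0.0003] grip 0.17 q [0.23, 0.3, 2.08, -0.4, 0.27, 0.71]
t 8.38 ROW [-0.0636, -0.0021, 0.1085] [-0.0688, 0.0011, 0.1171] grip 0.17 q [0.23, 0.3, 2.08, -0.4, 0.27, 0.71]
```

Request:
{"method": "carry_out", "body": {
  "rows": [
    [0,0,0,0,0,0,0.4],
    [0,0,0,0,0,0,1],
    [0,0,0,0,0,0,1],
    [0,0,0,0,0,0,1],
    [-0.03,-0.001,0.052,0,0,0,1],
    [-0.06,-0.002,0.104,-0.069,0.001,0.117,1],
    [-0.064,-0.002,0.1085,-0.069,0.001,0.117,1],
    [-0.064,-0.002,0.1085,-0.069,0.001,0.117,1]
  ]
}}

```text
time_s: 9.38
ee_pos: [0.4851, 0.162, 0.2619]
orientation: [0.181, 0.674, 0.692, 0.185]
ft_force: [0.0, 1.0, -0.1]
grip_width: 1.0
gripper_force: 0.0
```

```bash
python3 - <<'E'
from look import *
v,P=look('w3',3.1,x0=(.57,.1645,.025)); where(P)
im=cv2.imread('pics/w3.png');cv2.imwrite('pics/w3c.png',cv2.resize(im[140:260,250:400],None,fx=5,fy=5,interpolation=cv2.INTER_CUBIC))
# fit bright line near the nose
E
```

```text
panel [321.  189.5] 0.66
mark [319.1 234.4] 0.93
knob_grip [319.1 203.5] 0.83
knob_nose [319.  245.6] 0.69
lock_tab [321.6  78.7] 0.9
fit [0.5726 0.1637 0.0134 3.1433] [[-1.6, 1.3], [-0.3, -1.8], [0.6, -0.6], [0.0, -2.3], [0.0, 2.6]]
panel tcp [-0.0034 -0.0008  0.1694] th_tool 3.129 tilt [-0.003  0.005] F [-0.5  0.   0.3] tau [0.02 0.26 0.01] t 9.675 grip 1.001 0.0
```

View pics/w3c.png

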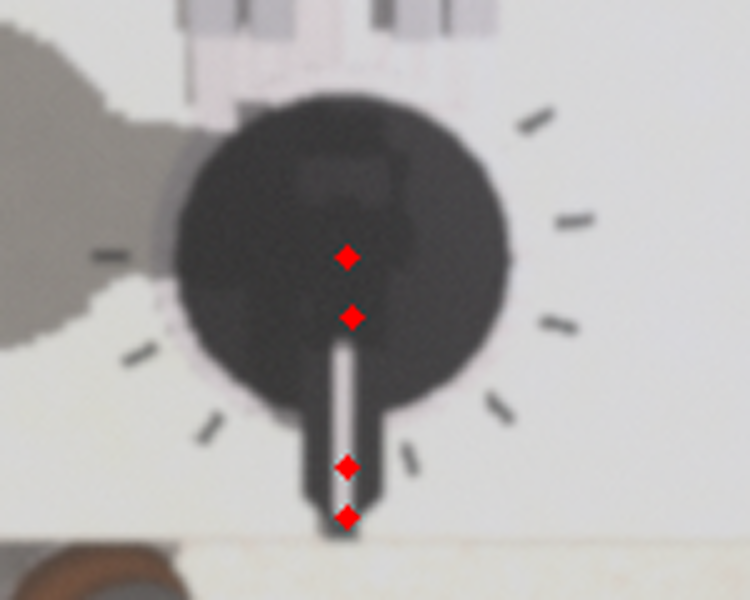

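The metal line now lies parallel to the lock's travel, running from crop (343,345) to (344,510), and the nose covers the mark. The setting is about 3.14. Next I'll pinch the tab.

```bash
python3 - <<'E'
from h import *
P=panel(.5700,.164,.025); where(P)
goal(P,3.1416,[0,0.105,.12]);goal(P,3.1416,[0,0.105,.042])
T=T_wc('wrist',ctrl.get_state())
for uv in [(318.6,209),(318.8,242)]: print((1000*unproj(uv,P,.048,T)).round(1))
E
```

```text
panel tcp [-1.100e-03 -1.000e-04  1.681e-01] th_tool 3.139 tilt [-0.003 -0.001] F [-0.5  0.   0.3] tau [0.02 0.26 0.01] t 9.675 grip 1.001 0.0
t 9.68 ROW [0.0224, 0.1057, -0.0411] [0.0021, -0.0029, -0.0013] grip 1.0 q [0.27, 0.03, 2.05, -0.23, 0.56, 0.41]
t 9.68 ROW [0.0614, 0.1067, -0.1087] [0.0021, -0.0029, -0.0013] grip 1.0 q [0.27, 0.03, 2.05, -0.23, 0.56, 0.41]
[-0.3 -3.5 48. ]
[  0.1 -36.9  48. ]
```

Request:
{"method": "carry_out", "body": {
  "rows": [
    [0.011,0.053,-0.02,0.002,-0.003,-0.001,1],
    [0.022,0.106,-0.041,0.002,-0.003,-0.001,1],
    [0.022,0.106,-0.041,0.002,-0.003,-0.001,1],
    [0.042,0.1065,-0.075,0.002,-0.003,-0.001,1],
    [0.0614,0.107,-0.109,0.002,-0.003,-0.001,1],
    [0.0614,0.107,-0.109,0.002,-0.003,-0.001,1],
    [0.0614,0.107,-0.109,0.002,-0.003,-0.001,0.6],
    [0.0614,0.107,-0.109,0.002,-0.003,-0.001,0],
    [0.0614,0.107,-0.109,0.002,-0.003,-0.001,0],
    [0.0614,0.107,-0.109,0.002,-0.003,-0.001,0],
    [0.0614,0.107,-0.109,0.002,-0.003,-0.001,0]
  ]
}}

```text
time_s: 11.05
ee_pos: [0.5459, 0.269, 0.1537]
orientation: [0.182, 0.674, 0.691, 0.187]
ft_force: [-5.9, -0.4, 7.2]
grip_width: 0.34
gripper_force: 60.7
```

```bash
python3 - <<'E'
from h import *
P=panel(.5700,.164,.025); where(P)
E
```

```text
panel tcp [0.0008 0.1056 0.0442] th_tool 3.141 tilt [0.004 0.001] F [-5.9 -0.4  7.2] tau [-0.06  0.48 -0.07] t 11.05 grip 0.34 60.70790648460388
```

Request:
{"method": "carry_out", "body": {
  "rows": [
    [0,-0.004,0,0,0,0,0],
    [0,-0.008,0,0,0,0,0],
    [0,-0.012,0,0,0,0,0],
    [0,-0.014,0,0,0,0,0],
    [0,-0.016,0,0,0,0,0],
    [0,-0.017,0,0,0,0,0],
    [0,-0.018,0,0,0,0,0],
    [0,-0.019,0,0,0,0,0],
    [0,-0.019,0,0,0,0,0]
  ]
}}

```text
time_s: 12.18
ee_pos: [0.5463, 0.251, 0.1537]
orientation: [0.181, 0.674, 0.691, 0.188]
ft_force: [-5.0, 3.0, 4.8]
grip_width: 0.337
gripper_force: 60.2
```

Request:
{"method": "carry_out", "body": {
  "rows": [
    [0,-0.001,0,0,0,0,0],
    [0,-0.002,0,0,0,0,0],
    [0,-0.003,0,0,0,0,0],
    [0,-0.004,0,0,0,0,0],
    [0,-0.004,0,0,0,0,0]
  ]
}}

```text
time_s: 12.8
ee_pos: [0.5464, 0.247, 0.1537]
orientation: [0.181, 0.674, 0.691, 0.188]
ft_force: [-4.4, 3.6, 4.0]
grip_width: 0.339
gripper_force: 60.1
```

Request:
{"method": "carry_out", "body": {
  "rows": [
    [0,-0.003,0,0,0,0,0],
    [0,-0.006,0,0,0,0,0],
    [0.0003,-0.009,0,0,0,0,0],
    [0.0005,-0.012,0,0,0,0,0],
    [0.0005,-0.015,0,0,0,0,0],
    [0.0005,-0.018,0,0,0,0,0],
    [0.0007,-0.021,0,0,0,0,0],
    [0.0007,-0.024,0,0,0,0,0],
    [0.0007,-0.027,0,0,0,0,0],
    [0.0007,-0.027,0,0,0,0,0]
  ]
}}

```text
time_s: 14.05
ee_pos: [0.547, 0.2196, 0.1537]
orientation: [0.181, 0.674, 0.691, 0.188]
ft_force: [-3.1, 2.4, 5.9]
grip_width: 0.338
gripper_force: 60.3
```

Travelled 49 mm so far with no sign of striking the knob. I'll ease on to the stop.

Request:
{"method": "carry_out", "body": {
  "rows": [
    [0,-0.002,0,0,0,0,0],
    [0,-0.004,0,0,0,0,0],
    [0,-0.005,0,0,0,0,0],
    [0,-0.006,0,0,0,0,0],
    [0,-0.007,0,0,0,0,0],
    [0,-0.0075,0,0,0,0,0],
    [0,-0.0075,0,0,0,0,0]
  ]
}}

```text
time_s: 14.92
ee_pos: [0.5472, 0.2131, 0.1537]
orientation: [0.181, 0.674, 0.691, 0.188]
ft_force: [-5.4, 7.5, 4.1]
grip_width: 0.343
gripper_force: 60.1
```

Request:
{"method": "carry_out", "body": {
  "rows": [
    [0,-0.001,0,0,0,0,0],
    [0,-0.001,0,0,0,0,0],
    [0,-0.0005,0,0,0,0,0.5],
    [0,0,0,0,0,0,1],
    [0,0,0,0,0,0,1],
    [0,0,0,0,0,0,1],
    [-0.03,0,0.052,0,0,0,1],
    [-0.06,0,0.104,0,0,0,1],
    [-0.065,0,0.112,0,0,0,1],
    [-0.065,0,0.112,0,0,0,1]
  ]
}}

```text
time_s: 16.18
ee_pos: [0.4823, 0.2115, 0.2651]
orientation: [0.182, 0.674, 0.691, 0.187]
ft_force: [0.1, -0.4, -0.5]
grip_width: 0.997
gripper_force: 0.0
```

```bash
python3 - <<'E'
from look import *
v,P=look('w4',3.14,lock=.05,x0=(.57,.1645,.025)); where(P)
E
```

```text
panel [318.  233.3] 0.57
mark [315.4 268.3] 0.95
knob_grip [318.  250.4] 0.92
knob_nose [316.  284.9] 0.78
lock_tab [319.5 201.4] 0.76
fit [ 0.5714  0.1628 -0.0129  3.1513] [[-0.5, -0.7], [0.8, 2.5], [-0.3, -1.3], [-0.0, 0.1], [0.0, 0.3]]
panel tcp [-0.0039  0.0472  0.1731] th_tool 3.108 tilt [-0.     0.019] F [-0.  -0.4 -0.5] tau [0.02 0.2  0.02] t 16.475 grip 0.998 0.0
```

View pics/w4.png

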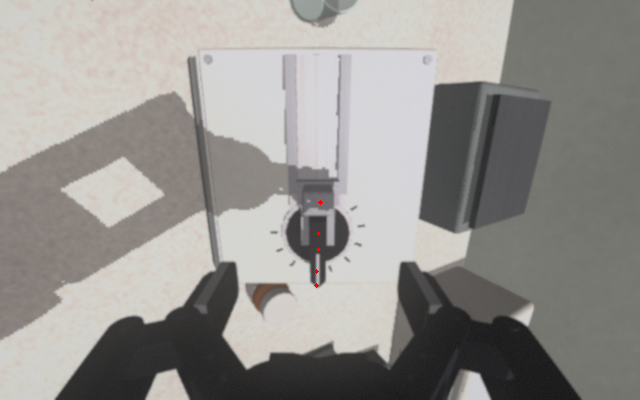

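The lock is home: its tab is at (319,202), the prongs straddle the blunt end, and the nose points along -y onto the mark. The gripper is clear, so I'll hand in.

```bash
python3 -c "
from rig import ctrl
print(ctrl.hand_in())"
```

```text
the job is handed in; nothing more can be done
None
```

I turned the knob onto the mark (measured at about 3.13 rad at rest), slid the lock to its stop over the blunt end without it striking the knob, let go, and handed the job in at about 16.5 s; the hand-in gave no verdict.

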